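# Set up the bauble painting stand and lock its post at the mark

### The arm

A 6-joint arm with a two-finger parallel gripper is mounted at the origin on the work surface. World frame = base frame: x ahead of the robot, y to its left, z up, the work surface at z = 0. Lengths are in m, angles in rad, forces in N, time in s.
With the tool pointing down it reaches from about 0.25 to 0.775 m from the base axis. Payload 4 kg.
Tool frame: the origin (TCP) lies at the very end of the fingers, on their centre line; the grasp point (between the pads) lies 19 mm behind it; z points along the fingers, y is the direction in which the jaws open and shut (so a half turn about z gives the same grasp; the last joint's range is limited). The gripper opens to 94 mm and grips with 3 to 60 N. Pads are 16 mm wide; open, the fingers measure 119 mm over their backs; the gripper's body (75 mm by 177 mm) begins 78 mm behind the grasp point.
Start: joints at [1.091, 0.087, 1.371, -0, 1.684, -0.103], TCP at [0.202, 0.511, 0.206] pointing down, gripper open.
Joint ranges: [-3.1, 3.1], [-0.76, 2.03], [0.27, 2.55], [-1.08, 4.22], [0.17, 2.65], [-2.57, 2.57]. Speed limits (rad/s): [2.79, 2.79, 3.14, 3.14, 3.14, 3.14].

### API

Orientations are given as [roll, pitch, yaw] about the fixed x, y, z axes, in that order (R = Rz(yaw) Ry(pitch) Rx(roll)).
In Python, from bench import robot, cams, models gives the robot as it stands.
- The arm moves only by the tool step_arm, never from a script. Its argument "series" is a list of rows, each a list of 5 numbers: the gripper command: -1 is shut, 1 is fully open, values between are in proportion, then the shift along the tool's x, y, z in mm, then the turn about the tool's z in degrees. A call has 1 to 20 rows; each row is the pose to reach, as a shift and turn from the pose commanded when the call began, along the tool's axes at that moment; what a row does not reach only later rows make up. A row lasts 1/8 s, in which the tool goes at most 62.5 mm and 10.7 degrees, less where a joint would pass 70% of its speed; a pose out of reach is approached as far as the arm can. A call with a gripper value outside its range is refused whole. The fingers move at their own pace and stop on an object; the grip force is fixed at half the most. Time passes only in rows, so rows that repeat a pose let the fingers close. It gives the time, the measured TCP pose, the force and the opening at its end, in the units of the state.
- robot.get_obs(): the state, without advancing time (a new reading comes with each control period).
- cams.snapshot(name): name is "side" or "top" or "wrist"; returns a dict with "pixels" (420x560x3 uint8, red, green, blue), "fov_y" (degrees; the focal length in pixels is half the picture's height over the tangent of half this angle, whatever the lens; pixels are square), "cx", "cy" (the principal point, pixels), "R" (3x3) and "t" (3): a world point X has camera coordinates R X + t. Camera axes: x right, y down, z forward; pixel columns grow to the right and rows downward; lengths in m; the calibration is good to about 2 mm. A picture is of the moment at which its call begins. There is no depth.
- robot.close_job(): hands the job in, once; it reports no verdict.
Trained networks look in a picture, given as the dict that the camera call returned (one of the last four; its "shot" number tells which), for a name from the list of things; names that differ only in an ending like _2 or _b are one class to them, and where a whole thing is asked for, a point or a joint stands for the part that bears it (a point fixed in the world has none). Each returns a list of dicts, best first, with "p" (0 to 1); they miss things now and then, are a little off and sometimes report something else, mostly with a low value. They report only what shows in the picture. A call takes as long as a camera call.
- models.find_in(picture, label): "position" ([x, y, z] in m, in world coordinates, good to about 4 mm: the middle of the surface that is visible of it).
- models.pinpoint(picture, label): "position" ([x, y, z] in m, in world coordinates, good to about 4 mm: a listed point, or the origin of a listed thing).
The state is a dict: "time": time; "joint_positions": joint angles; "qvel": joint speeds; "joint_torque": joint torques, N m; "tool_pos": TCP position; "ee_rot": TCP orientation; "wrist_force": force on the tool from outside, world axes, zero at the start; "wrist_torque": the same for the moment, N m; "width": finger opening in m.
Only numpy, scipy, OpenCV 4.12 (cv2) and the standard library are available. Lean on these libraries where they do the work, as an engineer would, in place of code of your own. Each camera call takes 0.05 s, during which the arm holds its last target. There are 200 camera calls.

### The job

Get the painting stand ready: first put the two squat paint pots from the bench into the two empty wells of the stand, one in each, standing upright on the well floor. Then push the sprung post down until its scribed ring is level with the collar's rim and, with the post still held at that mark, swing the cam lever fully closed; finish still holding the post there, and leave the tall thin pot, the brush jar and the pot in the middle well where they are.

Things in the scene. Friction and masses are not known exactly. Their poses are not given: they have to be found in the camera images.
- pot_1_center (a point): Squat screw-cap paint pot, white body and grey lid, a plain cylinder 36 mm across and 44 mm high, about 70 g, standing loose on the bench at the right (-y) side. This point is its centre, 22 mm above its underside. The two pots are alike and either may go in either free well.
- pot_2_center (a point): The second, identical squat paint pot (36 mm across, 44 mm high); this point is its centre, half-way up.
- shaker_center (a point): A taller, thinner pot of the same plastics, 32 mm across and 64 mm high, loose on the bench beside the two squat pots; it stays where it is. This point is its centre, 32 mm above its underside.
- pot_mid_center (a point): A third squat pot that already stands in the middle well of the stand and stays there; this point is its centre.
- brush_jar_center (a point): White jar 72 mm across and 90 mm high with brushes standing up to about 190 mm, behind the stand; it stays where it is. This point is on its axis, 45 mm above the bench.
- stand: Painting stand, fixed to the bench: wooden plank 120 mm (its x) by 350 mm (its y), 30 mm thick. Origin on the bench, z up; the plank spans -185 to +165 mm along its y. It carries a row of three wells and, near its +y end, an upright 30 mm tube with collar, sprung post and cam lever; all these but the lever lie within 35 mm of the post's axis.
- well_a (a point): Centre of the mouth of the free well nearest the post, at the plank's top face, 30 mm above the bench. The well is 44 mm across and 18 mm deep: a seated pot has its centre 34 mm above the bench, its top 26 mm above the plank. The wells lie along the stand's y at 60 mm pitch; the middle one is taken.
- well_b (a point): Centre of the mouth of the other free well, at the end of the row farthest from the post; same size and depth.
- collar_rim (a point): Centre of the collar's rim, a steel ring 29 mm across on the post's axis, 125 mm above the bench: the level that the post's mark must meet.
- post: Round upright aluminium rod, 20 mm across, that slides up and down in the collar and turns freely about its axis. Origin on its axis at the scribed mark, a dark ring 2 mm wide. Above the mark: 34 mm of plain rod, then a black rubber tip 16 mm high, at most 22 mm across; top 50 mm above the mark. Grip the plain rod above the mark: all below it goes into the collar.
- post_slide (a joint): Height of the post's mark above the collar's rim, m: 0 level, positive too high (start 0.027 to 0.052), negative too low (stop at -0.015). A spring pushes the post up: holding it at the mark takes about 6 N downward, pushing it there about 10 N; let go there with the lever open it rises some 25 mm.
- lever (a joint): Angle of the cam lever, rad: 0 is fully closed on its stop; open at the start, 0.9 to 1.25. It turns about the post's own axis and closes clockwise seen from above. About 0.1 to 0.2 N m moves it; it stays where it is left. Over the last 0.15 rad it clamps the post.
- lever_tip (a point): Near the lever's end, 65 mm from the post's axis, 13 mm above the rim. A black blade 6 mm thick (end 11 mm round) points straight out from the axis, 17 to 70 mm from it, from the rim to 20 mm above it. Fingers gripping the rod just above the rim stand at blade height; turn the grip and the free-turning post about the axis and a finger's side sweeps the blade round.

How it is judged:
On the way, in this order (a step that is already met when the one before it is completed fails the run):
1. both squat pots stand in the two free wells and are let go (((horizontal distance between pot_1_center and well_a below 0.006 m and z of pot_1_center in the frame of well_a below 0.007 m and angle between each of pot_1_center, pot_2_center's own z axis and vertical below 0.1 rad and horizontal distance between pot_2_center and well_b below 0.006 m and z of pot_2_center in the frame of well_b below 0.007 m) or (horizontal distance between pot_1_center and well_b below 0.006 m and z of pot_1_center in the frame of well_b below 0.007 m and angle between each of pot_1_center, pot_2_center's own z axis and vertical below 0.1 rad and horizontal distance between pot_2_center and well_a below 0.006 m and z of pot_2_center in the frame of well_a below 0.007 m)) and contact force between the fingers and pot_1 below 0.5 N and contact force between the fingers and pot_2 below 0.5 N), for 0.2 s.
2. the fingers hold the post at its mark while the lever is still open (value of joint post_slide between -0.004 and 0.004 m and contact force between the fingers and post above 2 N and value of joint lever above 0.7 rad), for 0.2 s.
3. the lever is fully closed with the post still held at its mark (value of joint post_slide between -0.004 and 0.004 m and contact force between the fingers and post above 2 N and value of joint lever below 0.08 rad), for 0.2 s.
At the end, for the whole second after the job is handed in: Each squat pot in its own free well (within 6 mm of its axis, on the floor, upright to 0.1 rad); post mark within 4 mm of the rim and gripped (over 2 N); lever within 0.08 rad of its stop; middle pot moved under 10 mm, tall pot and brush jar under 30 mm (all of step 3 and ((horizontal distance between pot_1_center and well_a below 0.006 m and z of pot_1_center in the frame of well_a below 0.007 m and angle between each of pot_1_center, pot_2_center's own z axis and vertical below 0.1 rad and horizontal distance between pot_2_center and well_b below 0.006 m and z of pot_2_center in the frame of well_b below 0.007 m) or (horizontal distance between pot_1_center and well_b below 0.006 m and z of pot_1_center in the frame of well_b below 0.007 m and angle between each of pot_1_center, pot_2_center's own z axis and vertical below 0.1 rad and horizontal distance between pot_2_center and well_a below 0.006 m and z of pot_2_center in the frame of well_a below 0.007 m)) and distance of each of shaker_center, brush_jar_center from where it was at the start of the episode below 0.03 m and distance of pot_mid_center from where it was at the start of the episode below 0.01 m); the arm keeps its last pose, push and grip.
It fails at once if the lever is swung past half-way while the post is not held by the fingers or is more than 6 mm off its mark (value of joint lever below 0.6 rad and (not (contact force between the fingers and post above 0.5 N) or value of joint post_slide above 0.006 m or value of joint post_slide below -0.006 m)).
It fails at once if the tall pot, the middle pot or the brush jar is knocked away (distance of any of shaker_center, pot_mid_center, brush_jar_center from where it was at the start of the episode above 0.03 m).
It also fails if it takes over 72 s, if anything falls off the work surface, if the arm or the gripper's body presses on something with over 40 N, if the wrist force passes 120 N, or if a joint passes its speed limit or range.

## Working session

There is one attempt and no reset: what is moved stays moved. The work goes in short steps, Python scripts to look and compute and a tool call to move; the robot and the scene stay as the last step left them, time stands still between calls to the robot, and variables do not carry over. Pictures are saved under pics/ and viewed, about 8 in all and at most 12, crops included, and the job is handed in when it is done.

Besides the shell and the picture viewer there is one more tool, called by a JSON object that holds its "op" and its "data", one argument or row to a line. step_arm: Moves the arm, as the interface text tells. Its arguments: {"type":"object","properties":{"series":{"type":"array","items":{"type":"array","items":{"type":"number"}}}},"required":["series"]}

```bash
mkdir -p pics; cat > h.py <<'E'
from bench import robot, cams, models
import numpy as np, cv2
def save(p,n): cv2.imwrite('pics/'+n, p["pixels"][:,:,::-1])
def proj(p,X):
    f=210/np.tan(np.radians(p["fov_y"])/2); c=np.array(p["R"])@np.array(X)+np.array(p["t"]); return np.round([p["cx"]+f*c[0]/c[2],p["cy"]+f*c[1]/c[2]],1)
def ray(p,u,v,z):
    f=210/np.tan(np.radians(p["fov_y"])/2); R=np.array(p["R"]); o=-R.T@np.array(p["t"]); d=R.T@np.array([(u-p["cx"])/f,(v-p["cy"])/f,1]); return o+d*(z-o[2])/d[2]
E
python3 - <<'E'
from h import *
o=robot.get_obs(); print(o["tool_pos"],o["ee_rot"],o["time"],o["width"])
t=cams.snapshot("top"); s=cams.snapshot("side")
for n,p in(("top",t),("side",s)):
    print(n,-np.array(p["R"]).T@np.array(p["t"]),p["fov_y"])
    for l in["pot_1_center","shaker_center","pot_mid_center","brush_jar_center","well_a","collar_rim","post","lever_tip","stand"]:
        print(l,[(np.round(d["position"],3).tolist(),round(d["p"],2),proj(p,d["position"]).tolist()) for d in models.pinpoint(p,l)][:4])
cv2.imwrite('pics/a.png',np.vstack([t["pixels"],s["pixels"]])[:,:,::-1][:, :])
save(t,"top0.png");save(s,"side0.png")
E
```

```text
[0.20211543 0.51091309 0.20428582] [-3.13932715e+00 -2.03746215e-04  2.76483226e+00] 0.0 0.09384781394180536
top [ 0.37480443 -0.06458513  1.11348785] 45.33663686368699
pot_1_center [([0.604, -0.292, 0.021], 0.66, [382.7, 203.9])]
shaker_center [([0.437, -0.335, 0.037], 0.55, [406.5, 279.9])]
pot_mid_center [([0.54, -0.036, 0.034], 0.52, [266.3, 230.1])]
brush_jar_center [([0.742, -0.142, 0.045], 0.64, [315.8, 140.3])]
well_a [([0.534, -0.1, 0.029], 0.92, [295.7, 233.5]), ([0.538, 0.031, 0.032], 0.56, [235.6, 230.5])]
collar_rim [([0.549, 0.151, 0.127], 0.88, [171.7, 216.6])]
post [([0.553, 0.148, 0.178], 0.62, [167.7, 210.2]), ([0.535, -0.098, 0.03], 0.45, [294.9, 232.8])]
lever_tip [([0.573, 0.213, 0.138], 0.72, [140.1, 203.2])]
stand [([0.547, 0.049, 0.001], 0.81, [228.8, 228.2])]
side [ 0.4646281  -0.66670275  0.59291253] 57.071967090206314
pot_1_center [([0.601, -0.296, 0.022], 0.93, [306.7, 345.9])]
shaker_center [([0.434, -0.337, 0.034], 0.56, [207.8, 380.6])]
pot_mid_center [([0.522, -0.363, 0.023], 0.53, [267.5, 391.3])]
brush_jar_center [([0.74, -0.14, 0.047], 0.86, [354.4, 261.6]), ([0.572, 0.214, 0.138], 0.6, [247.9, 147.6])]
well_a [([0.541, 0.023, 0.034], 0.92, [246.7, 227.0]), ([0.536, -0.09, 0.028], 0.83, [251.2, 263.3])]
collar_rim [([0.551, 0.152, 0.123], 0.76, [242.8, 165.2]), ([0.541, -0.03, 0.033], 0.66, [249.9, 242.6])]
post [([0.546, 0.148, 0.176], 0.87, [240.3, 146.5])]
lever_tip [([0.572, 0.212, 0.143], 0.58, [248.0, 146.0])]
stand [([0.541, 0.046, -0.004], 0.89, [245.7, 233.6])]
```

View pics/top0.png

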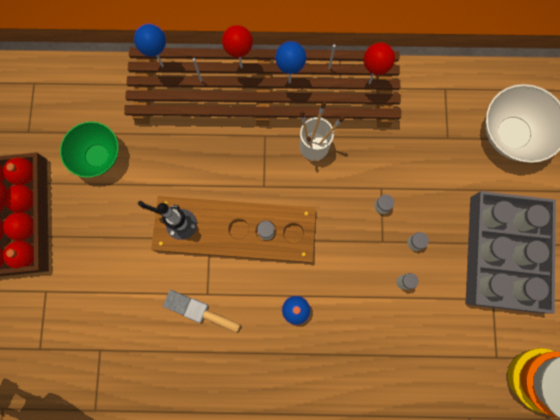

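View pics/side0.png

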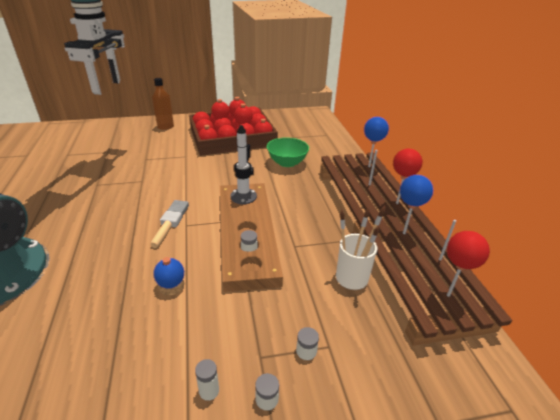

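Top view: squat pots at px (385,204) and (418,242), the taller shaker at (408,282), free wells at (239,230) and (293,233), middle pot at (266,230), post at (172,215), and lever tip near (140,203). The side view agrees. Next I'll move over the stand and look from the wrist.

{"op": "step_arm", "data": {
  "series": [
    [0.3, 0, 0, -60, 0],
    [0.3, -469, -429, -96, 68.4],
    [0.3, -469, -429, -96, 68.4],
    [0.3, -469, -429, -96, 68.4],
    [0.3, -469, -429, -96, 68.4],
    [0.3, -469, -429, -96, 68.4],
    [0.3, -469, -429, -96, 68.4],
    [0.3, -469, -429, -96, 68.4],
    [0.3, -469, -429, -96, 68.4],
    [0.3, -469, -429, -96, 68.4],
    [0.3, -469, -429, -96, 68.4],
    [0.3, -469, -429, -96, 68.4],
    [0.3, -469, -429, -96, 68.4],
    [0.3, -469, -429, -96, 68.4]
  ]
}}

```text
time: 2.75
tool_pos: [0.4802, -0.0587, 0.3018]
ee_rot: [3.141, -0.001, 1.573]
wrist_force: [0.4, 0.6, 0.0]
width: 0.0612
```

```bash
python3 - <<'E'
from h import *
o=robot.get_obs(); print(o["tool_pos"],o["ee_rot"],o["time"],o["width"])
p=cams.snapshot("wrist"); print(-np.array(p["R"]).T@np.array(p["t"]),p["R"],p["fov_y"])
for l in["pot_1_center","pot_mid_center","well_a","collar_rim","post","stand","lever_tip"]:
    print(l,[(np.round(d["position"],3).tolist(),round(d["p"],2),proj(p,d["position"]).tolist()) for d in models.pinpoint(p,l)][:4])
save(p,"w1.png")
E
```

```text
[ 0.48022824 -0.05867059  0.30180424] [ 3.14116077e+00 -5.42269625e-04  1.57287869e+00] 2.75 0.06123473861565657
[0.4792416  0.02573816 0.48105063] [[ 9.99998633e-01  1.61659883e-03  3.46452088e-04]
 [ 1.45056200e-03 -9.58435152e-01  2.85306773e-01]
 [ 7.93278454e-04 -2.85305881e-01 -9.58436187e-01]] 64.3707220233324
pot_1_center [([0.603, -0.292, 0.021], 0.54, [354.5, 313.8])]
pot_mid_center [([0.538, -0.034, 0.037], 0.71, [321.0, 153.0])]
well_a [([0.537, -0.097, 0.031], 0.92, [318.6, 197.3]), ([0.54, 0.024, 0.028], 0.68, [323.9, 106.9])]
collar_rim []
post []
stand [([0.543, 0.047, 0.001], 0.72, [323.8, 89.3])]
lever_tip [([0.543, 0.047, -0.001], 0.22, [323.5, 89.6])]
```

View pics/w1.png

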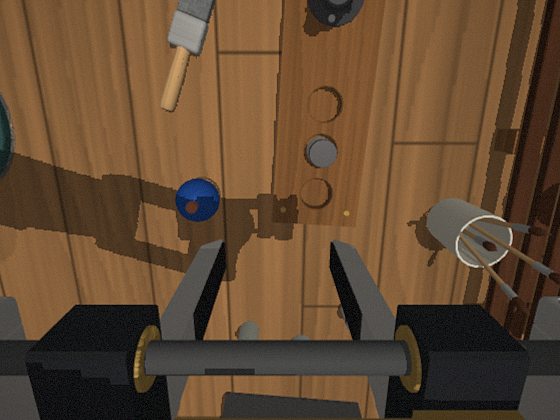

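Wrist view: well a's mouth is at about px (324,104), the middle pot at (321,152) and well b at (316,192). The pots are partly hidden behind the gripper at row 330. I'll move past the pots for a clear look.

{"op": "step_arm", "data": {
  "series": [
    [0.3, -360, 70, 30, 0],
    [0.3, -360, 70, 30, 0],
    [0.3, -360, 70, 30, 0],
    [0.3, -360, 70, 30, 0],
    [0.3, -360, 70, 30, 0],
    [0.3, -360, 70, 30, 0],
    [0.3, -360, 70, 30, 0],
    [0.3, -360, 70, 30, 0]
  ]
}}

```text
time: 4.15
tool_pos: [0.5507, -0.4197, 0.271]
ee_rot: [-3.141, -0.001, 1.571]
wrist_force: [0.1, 0.4, 0.9]
width: 0.0613
```

```bash
python3 - <<'E'
from h import *
o=robot.get_obs(); print(o["tool_pos"],o["ee_rot"],o["time"])
p=cams.snapshot("wrist")
for l in["pot_1_center","shaker_center"]:
    print(l,[(np.round(d["position"],4).tolist(),round(d["p"],2),proj(p,d["position"]).tolist()) for d in models.pinpoint(p,l)][:4])
print(proj(p,[.522,-.363,.044]),proj(p,[.602,-.294,.044]),proj(p,[.435,-.336,.064]))
save(p,"w2.png")
E
```

```text
[ 0.55071396 -0.41970822  0.27097176] [-3.14104853e+00 -1.24449818e-03  1.57099125e+00] 4.15
pot_1_center [([0.6058, -0.2918, 0.0204], 0.92, [323.9, 68.0])]
shaker_center [([0.4355, -0.333, 0.0323], 0.97, [181.9, 103.9])]
[253.8 130.1] [323.3  67.8] [173.8 106.5]
```

View pics/w2.png

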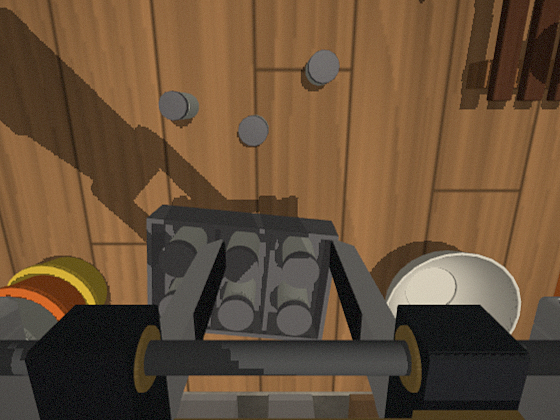

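Lids are at px (324,66) and (253,130), which gives pot 1 at about (0.6025,-0.2925) and pot 2 at about (0.521,-0.3635). I'll grasp pot 2 first.

{"op": "step_arm", "data": {
  "series": [
    [0.3, 56, -30, 60, 0],
    [0.3, 56, -30, 120, 0],
    [0.3, 56, -30, 170, 0],
    [0.3, 56, -30, 210, 0],
    [0.3, 56, -30, 248, 0],
    [0.3, 56, -30, 248, 0],
    [0.3, 56, -30, 248, 0],
    [-1, 56, -30, 248, 0],
    [-1, 56, -30, 248, 0],
    [-1, 56, -30, 248, 0],
    [-1, 56, -30, 248, 0],
    [-1, 56, -30, 248, 0],
    [-1, 56, -30, 210, 0],
    [-1, 56, -30, 160, 0],
    [-1, 56, -30, 160, 0]
  ]
}}

```text
time: 6.18
tool_pos: [0.523, -0.3659, 0.1165]
ee_rot: [3.134, 0.006, 1.571]
wrist_force: [0.0, 0.4, 0.1]
width: 0.0354
```

```bash
python3 - <<'E'
from h import *
o=robot.get_obs(); print(o["tool_pos"],o["ee_rot"],o["time"],o["width"])
p=cams.snapshot("top"); s=cams.snapshot("side")
for q in (p,s):
  for l in["well_a","pot_mid_center"]:
    print(l,[(np.round(d["position"],4).tolist(),round(d["p"],2)) for d in models.pinpoint(q,l)][:4])
c=cv2.resize(p["pixels"][200:260,150:320],None,fx=4,fy=4,interpolation=cv2.INTER_CUBIC)
d=cv2.resize(s["pixels"][190:290,200:300],None,fx=4,fy=4,interpolation=cv2.INTER_CUBIC)
im=np.zeros((600,800,3),np.uint8); im[:240,:680]=c; im[240:600,:400]=d[40:]
im[240:600,400:800]=cv2.resize(s["pixels"][310:410,240:351],(400,360))
cv2.imwrite('pics/c1.png',im[:,:,::-1])
E
```

```text
[ 0.522951   -0.36593385  0.11652725] [3.13419687 0.00613064 1.57093633] 6.175 0.035432508683453934
well_a [([0.5379, -0.0977, 0.0301], 0.82), ([0.5362, 0.0292, 0.0301], 0.59), ([0.5467, 0.0484, 0.0006], 0.5)]
pot_mid_center [([0.5372, -0.0343, 0.036], 0.76), ([0.5495, 0.1481, 0.1241], 0.65), ([0.5364, -0.0958, 0.029], 0.52)]
well_a []
pot_mid_center []
```

View pics/c1.png

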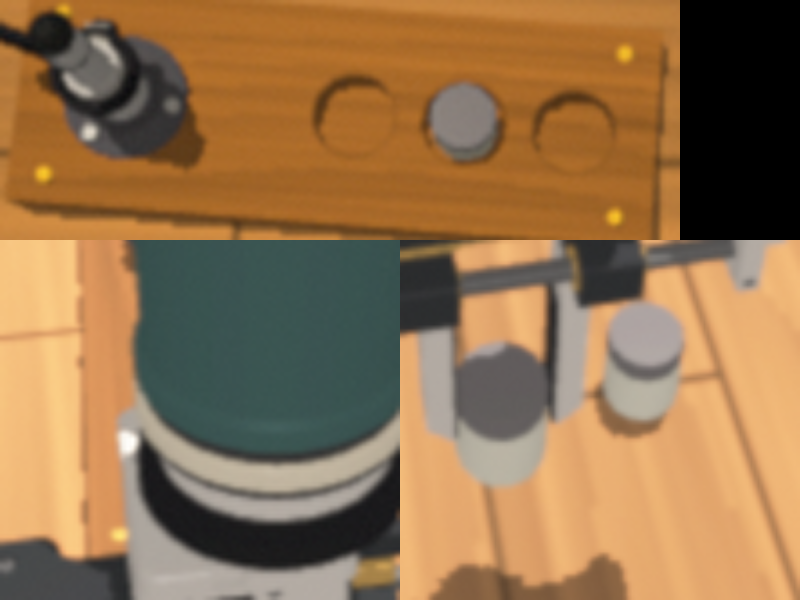

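Pot 2 is held squarely. In the crop, well a is centred at (355,117) and well b at (575,132).

```bash
python3 - <<'E'
from h import *
o=robot.get_obs(); print(o["tool_pos"],o["ee_rot"],o["time"],o["width"])
p=cams.snapshot("top")
for u,v in((238.4,228.9),(293.4,232.6)): print(ray(p,u,v,.03))
# wrist pose of w1
R=np.array([[.999998633,.00161659883,.000346452],[.00145056,-.958435152,.285306773],[.00079328,-.28530588,-.958436187]])
q=dict(R=R,t=-R@np.array([.4792416,.02573816,.48105063]),fov_y=64.37072,cx=p["cx"],cy=p["cy"])
w=cv2.imread('pics/w1.png')
for u,v in((324,104.5),(315.5,192.3)): print(ray(q,u,v,.03))
E
```

```text
[ 0.51962725 -0.36314379  0.10872812] [-3.13808687e+00 -3.07011646e-03  1.57098067e+00] 6.475 0.035562453094658324
[0.54170818 0.0253867  0.03      ]
[ 0.5355677  -0.09455446  0.03      ]
[0.54189217 0.03137426 0.03      ]
[ 0.53508686 -0.08523351  0.03      ]
```

The two top-view well centres are 120.1 mm apart, matching the 2×60 mm pitch. They give well a at (0.5417,0.0254) and well b at (0.5356,-0.0946). I'll carry pot 2 to well a and hover to check.

{"op": "step_arm", "data": {
  "series": [
    [-1, 0, 0, -50, 0],
    [-1, 60, 3, -50, 0],
    [-1, 115, 6, -50, 0],
    [-1, 170, 9, -50, 0],
    [-1, 225, 12, -50, 0],
    [-1, 280, 15, -50, 0],
    [-1, 335, 18, -50, 0],
    [-1, 375, 21, -50, 0],
    [-1, 389, 21, -20, 0],
    [-1, 389, 21, 20, 0],
    [-1, 389, 21, 20, 0],
    [-1, 389, 21, 20, 0]
  ]
}}

```text
time: 8.02
tool_pos: [0.5421, 0.0247, 0.0923]
ee_rot: [3.141, -0.0, 1.571]
wrist_force: [-0.9, -0.1, -0.8]
width: 0.0352
```

```bash
python3 - <<'E'
from h import *
o=robot.get_obs(); print(o["tool_pos"],o["ee_rot"],o["time"],o["width"])
p=cams.snapshot("wrist"); s=cams.snapshot("side")
o=robot.get_obs(); print(o["tool_pos"],o["ee_rot"])
for q in (p,s):
  for l in["well_a","pot_1_center"]:
    print(l,[(np.round(d["position"],4).tolist(),round(d["p"],2),proj(q,d["position"]).tolist()) for d in models.pinpoint(q,l)][:4])
print(-np.array(p["R"]).T@np.array(p["t"]))
for X in([.5417,.0254,.03],[.5356,-.0946,.03]): print(proj(p,X),proj(s,X))
im=np.zeros((600,800,3),np.uint8); im[:420,:400]=p["pixels"][:,80:480]
im[:400,400:]=cv2.resize(s["pixels"][180:280,200:300],(400,400),interpolation=cv2.INTER_CUBIC)
cv2.imwrite('pics/c2.png',im[:,:,::-1])
E
```

```text
[0.54212577 0.02473134 0.09232292] [ 3.14071904e+00 -7.54326527e-06  1.57059630e+00] 8.025 0.03516555165889492
[0.54303513 0.02459774 0.09363634] [3.13784824e+00 9.54366354e-05 1.57043119e+00]
well_a [([0.5356, -0.0971, 0.0305], 0.81, [270.6, 353.3]), ([0.5381, 0.0239, 0.0279], 0.56, [272.9, 220.8])]
pot_1_center []
well_a [([0.5436, 0.0241, 0.0322], 0.94, [247.6, 227.3]), ([0.5322, -0.0916, 0.0275], 0.69, [249.6, 264.3])]
pot_1_center [([0.6029, -0.2948, 0.0242], 0.72, [307.5, 344.1])]
[0.54123854 0.10925892 0.27155297]
[277.6 219.8] [246.7 227.8]
[270.6 350.5] [251.4 264.2]
```

View pics/c2.png

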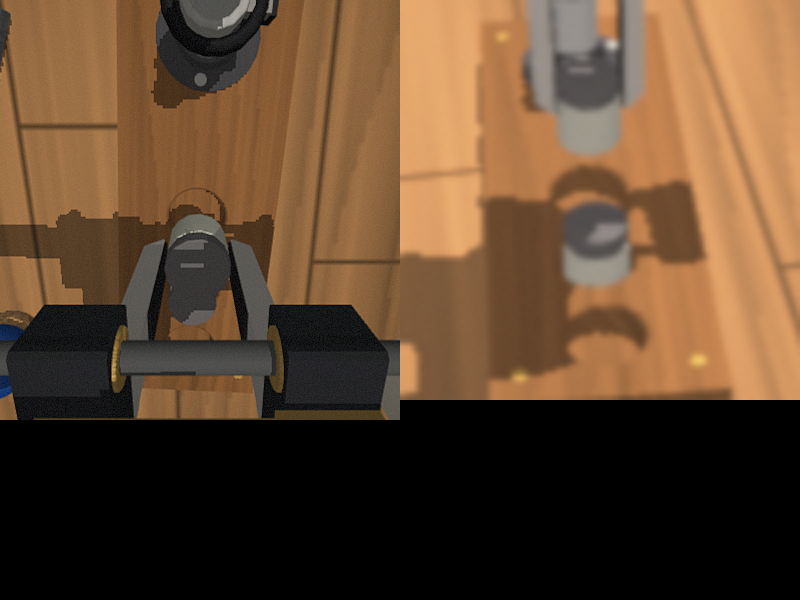

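The wrist view shows the pot centred on well a's column, with the near rim arc at row 188, close to the prediction. Descending partway and checking the force.

{"op": "step_arm", "data": {
  "series": [
    [-1, 1, 0, 20, 0],
    [-1, 1, 0, 30, 0],
    [-1, 1, 0, 37, 0],
    [-1, 1, 0, 44, 0],
    [-1, 1, 0, 44, 0]
  ]
}}

```text
time: 8.95
tool_pos: [0.5413, 0.026, 0.047]
ee_rot: [-3.141, -0.0, 1.571]
wrist_force: [0.4, -0.6, -0.7]
width: 0.0355
```

The pot underside is now below the plank face with no force, so it has entered the well. Seating and releasing.

{"op": "step_arm", "data": {
  "series": [
    [-1, 0, 0, 6, 0],
    [-1, 0, 0, 11, 0],
    [-1, 0, 0, 12, 0],
    [-1, 0, 0, 12, 0],
    [0.1, 0, 0, 12, 0],
    [0.2, 0, 0, 12, 0],
    [0.3, 0, 0, 12, 0],
    [0.3, 0, 0, 12, 0],
    [0.3, 0, 0, -10, 0],
    [0.3, 0, 0, -50, 0],
    [0.3, 0, 0, -100, 0]
  ]
}}

```text
time: 10.32
tool_pos: [0.5407, 0.026, 0.1473]
ee_rot: [-3.139, -0.0, 1.571]
wrist_force: [-0.0, -0.6, -0.3]
width: 0.0616
```

```bash
python3 - <<'E'
from h import *
o=robot.get_obs(); print(o["tool_pos"],o["ee_rot"],o["time"],o["width"])
p=cams.snapshot("side")
for l in["pot_1_center","pot_mid_center","well_a"]:
    print(l,[(np.round(d["position"],4).tolist(),round(d["p"],2),proj(p,d["position"]).tolist()) for d in models.pinpoint(p,l)][:4])
save(p,"s3.png")
E
```

```text
[0.54066651 0.02600076 0.14725548] [-3.13855507e+00 -2.47712020e-04  1.57092253e+00] 10.325 0.06155019911269075
pot_1_center [([0.5983, -0.2951, 0.0231], 0.59, [304.8, 345.1]), ([0.5414, 0.0248, 0.0332], 0.32, [246.6, 226.9])]
pot_mid_center [([0.5404, -0.0337, 0.0319], 0.55, [249.7, 244.0]), ([0.5473, 0.1467, 0.1733], 0.4, [240.8, 147.7])]
well_a [([0.535, -0.0915, 0.0295], 0.92, [250.9, 263.4]), ([0.5414, 0.0243, 0.0318], 0.76, [246.7, 227.5])]
```

Pot 2 is seated (z about 0.033). Now pot 1.

{"op": "step_arm", "data": {
  "series": [
    [0.3, -60, 8, -20, 0],
    [0.3, -115, 18, -20, 0],
    [0.3, -170, 28, -20, 0],
    [0.3, -225, 42, -20, 0],
    [0.3, -280, 55, -20, 0],
    [0.3, -319, 61, 0, 0],
    [0.3, -319, 61, 40, 0],
    [0.3, -319, 61, 80, 0],
    [0.3, -319, 61, 110, 0],
    [0.3, -319, 61, 124, 0],
    [0.3, -319, 61, 124, 0],
    [0.3, -319, 61, 124, 0],
    [-1, -319, 61, 124, 0],
    [-1, -319, 61, 124, 0],
    [-1, -319, 61, 124, 0],
    [-1, -319, 61, 124, 0],
    [-1, -319, 61, 124, 0],
    [-1, -319, 61, 80, 0],
    [-1, -319, 61, 40, 0],
    [-1, -319, 61, 40, 0]
  ]
}}

```text
time: 13.02
tool_pos: [0.6049, -0.2943, 0.1119]
ee_rot: [3.134, 0.004, 1.571]
wrist_force: [0.1, -1.0, -0.4]
width: 0.0352
```

{"op": "step_arm", "data": {
  "series": [
    [-1, 10, -4, -30, 0],
    [-1, 60, -21, -30, 0],
    [-1, 115, -39, -30, 0],
    [-1, 165, -57, -30, 0],
    [-1, 198, -67, -20, 0],
    [-1, 198, -67, 10, 0],
    [-1, 198, -67, 30, 0],
    [-1, 198, -67, 30, 0],
    [-1, 198, -67, 30, 0]
  ]
}}

```text
time: 14.15
tool_pos: [0.5355, -0.0951, 0.0771]
ee_rot: [-3.141, -0.0, 1.571]
wrist_force: [-0.5, -0.1, -1.0]
width: 0.0358
```

```bash
python3 - <<'E'
from h import *
p=cams.snapshot("wrist"); s=cams.snapshot("side")
o=robot.get_obs(); print(o["tool_pos"],o["ee_rot"],o["time"],o["width"])
for X in([.5417,.0254,.056],[.5356,-.0946,.03]): print(proj(p,X),proj(s,X))
im=np.zeros((600,800,3),np.uint8); im[:420,:400]=p["pixels"][:,80:480]
im[:400,400:]=cv2.resize(s["pixels"][180:280,200:300],(400,400),interpolation=cv2.INTER_CUBIC)
cv2.imwrite('pics/c4.png',im[:,:,::-1])
E
```

```text
[ 0.53625998 -0.09534435  0.07824854] [3.14009842e+00 3.29624536e-04 1.57069318e+00] 14.25 0.035761529314221566
[290.   36.6] [246.5 218.9]
[278.5 227. ] [251.4 264.2]
```

View pics/c4.png

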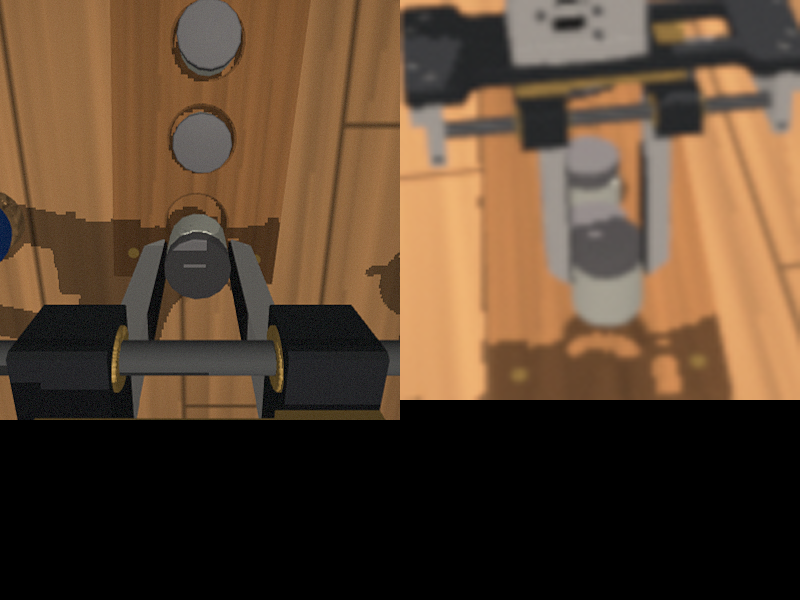

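Pot 2 sits in well a with its lid at (288,36), as predicted. The held pot is about 1 mm to the right of well b's arc centre (276), so I'll correct by -1 mm and descend.

{"op": "step_arm", "data": {
  "series": [
    [-1, 1, -1, 12, 0],
    [-1, 1, -1, 20, 0],
    [-1, 1, -1, 30, 0],
    [-1, 1, -1, 30, 0]
  ]
}}

```text
time: 14.75
tool_pos: [0.5336, -0.0937, 0.0459]
ee_rot: [-3.139, -0.001, 1.571]
wrist_force: [-0.6, 0.4, -1.0]
width: 0.0356
```

{"op": "step_arm", "data": {
  "series": [
    [-1, 0, 0, 6, 0],
    [-1, 0, 0, 11, 0],
    [-1, 0, 0, 11, 0],
    [0.1, 0, 0, 11, 0],
    [0.2, 0, 0, 11, 0],
    [0.3, 0, 0, 11, 0],
    [0.3, 0, 0, 11, 0],
    [0.3, 0, 0, -10, 0],
    [0.3, 0, 0, -60, 0],
    [0.3, 0, 0, -120, 0],
    [0.3, 0, 0, -180, 0],
    [0.3, 0, 0, -230, 0],
    [0.3, 0, 0, -230, 0]
  ]
}}

```text
time: 16.38
tool_pos: [0.5366, -0.0946, 0.2836]
ee_rot: [3.131, 0.003, 1.571]
wrist_force: [0.2, 0.3, 1.0]
width: 0.0609
```

```bash
python3 - <<'E'
from h import *
t=cams.snapshot("top"); s=cams.snapshot("side")
o=robot.get_obs(); print(o["tool_pos"],o["ee_rot"],o["time"],o["width"])
for q in (t,s):
  for l in["pot_1_center","pot_mid_center","collar_rim","post","lever_tip"]:
    print(l,[(np.round(d["position"],4).tolist(),round(d["p"],2),proj(q,d["position"]).tolist()) for d in models.pinpoint(q,l)][:4])
im=np.zeros((600,800,3),np.uint8)
im[:,:400]=cv2.resize(s["pixels"][120:270,200:300],(400,600),interpolation=cv2.INTER_CUBIC)
im[:480,400:]=cv2.resize(t["pixels"][190:250,130:180],(400,480),interpolation=cv2.INTER_CUBIC)
cv2.imwrite('pics/c5.png',im[:,:,::-1])
E
```

```text
[ 0.53470152 -0.09406303  0.27752631] [3.14092107e+00 1.32669148e-04 1.57099445e+00] 16.475 0.060903264964663466
pot_1_center [([0.5447, 0.0488, -0.0032], 0.68, [229.2, 229.7])]
pot_mid_center [([0.5366, -0.0363, 0.038], 0.74, [266.6, 231.1])]
collar_rim [([0.5498, 0.1473, 0.1261], 0.97, [173.8, 216.5])]
post [([0.5521, 0.1506, 0.1753], 0.56, [166.9, 210.7])]
lever_tip [([0.5705, 0.2147, 0.1357], 0.8, [139.6, 204.8]), ([0.5462, 0.0486, 0.0001], 0.67, [229.2, 228.8])]
pot_1_center [([0.5325, -0.0933, 0.036], 0.65, [249.8, 261.8]), ([0.5331, -0.0899, 0.0275], 0.35, [249.9, 263.7])]
pot_mid_center [([0.5377, -0.0901, 0.0302], 0.74, [252.1, 262.5]), ([0.5388, -0.0312, 0.0331], 0.67, [248.8, 242.9])]
collar_rim [([0.5506, 0.1542, 0.1245], 0.86, [242.5, 164.3])]
post [([0.5465, 0.1497, 0.1736], 0.62, [240.3, 147.0])]
lever_tip [([0.5702, 0.2117, 0.1416], 0.75, [247.2, 146.6]), ([0.5449, 0.0274, 0.0287], 0.69, [248.0, 227.6]), ([0.4363, -0.3379, 0.0381], 0.6, [208.9, 379.6])]
```

View pics/c5.png

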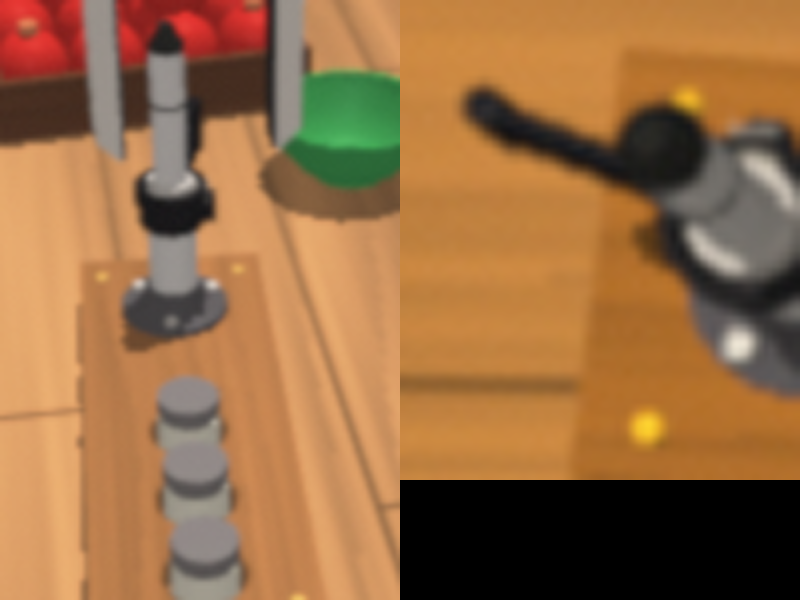

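All three pots are seated upright in their wells. The mark shows at crop (168,106), which is side px (242,146.5), and the lever points to azimuth about 71°. Now I'll move over the post and turn to yaw 210°, so that one finger is at about 120°, behind the lever.

{"op": "step_arm", "data": {
  "series": [
    [0.3, 20, 1, 0, -10],
    [0.3, 40, 2, 0, -20],
    [0.3, 60, 4, 0, -30],
    [0.3, 80, 5, 0, -40],
    [0.3, 100, 6, 0, -50],
    [0.3, 120, 7, 0, -60],
    [0.3, 140, 8, 0, -70],
    [0.3, 160, 9, 0, -80],
    [0.3, 180, 10, 0, -90],
    [0.3, 200, 12, 0, -100],
    [0.3, 220, 13, 0, -110],
    [0.3, 244, 14.5, 0, -120],
    [0.3, 244, 14.5, 0, -120],
    [0.3, 244, 14.5, 0, -120]
  ]
}}

```text
time: 18.73
tool_pos: [0.5491, 0.1494, 0.2774]
ee_rot: [-3.141, -0.0, -2.621]
wrist_force: [-0.1, -0.9, -0.6]
width: 0.061
```

```bash
python3 - <<'E'
from h import *
s=cams.snapshot("side");w=cams.snapshot("wrist")
o=robot.get_obs(); print(o["tool_pos"],o["ee_rot"],o["time"],o["width"])
for q in (s,w):
  for l in["collar_rim","post","lever_tip"]:
    print(l,[(np.round(d["position"],4).tolist(),round(d["p"],2),proj(q,d["position"]).tolist()) for d in models.pinpoint(q,l)][:4])
for z in(.125,.165,.17,.175,.18,.225): print(z,proj(s,[.5495,.15,z]),proj(w,[.5495,.15,z]))
im=np.zeros((600,800,3),np.uint8)
im[:,:380]=cv2.resize(s["pixels"][110:185,220:267],(380,600),interpolation=cv2.INTER_CUBIC)
im[:420,380:]=w["pixels"][:,70:490]
cv2.imwrite('pics/c6.png',im[:,:,::-1])
E
```

```text
[0.54913784 0.14906567 0.27756161] [-3.14128613e+00 -3.60338034e-05 -2.62039051e+00] 18.825 0.06085646148920489
collar_rim [([0.5502, 0.1514, 0.1252], 0.73, [242.4, 164.6])]
post [([0.5479, 0.1461, 0.1731], 0.75, [241.1, 147.9])]
lever_tip [([0.5709, 0.2094, 0.1423], 0.75, [247.6, 146.7]), ([0.5481, 0.1504, 0.1739], 0.5, [240.9, 146.7])]
collar_rim [([0.551, 0.1547, 0.1277], 0.58, [280.0, 195.8])]
post [([0.5503, 0.1563, 0.1739], 0.6, [282.3, 209.5])]
lever_tip [([0.5717, 0.2114, 0.1404], 0.8, [318.0, 242.6])]
0.125 [242.2 165. ] [276.7 191.7]
0.165 [241.7 150.2] [276.6 202.5]
0.17 [241.6 148.3] [276.6 204.1]
0.175 [241.5 146.3] [276.6 205.7]
0.18 [241.5 144.4] [276.6 207.3]
0.225 [240.8 126.4] [276.4 225.1]
```

View pics/c6.png

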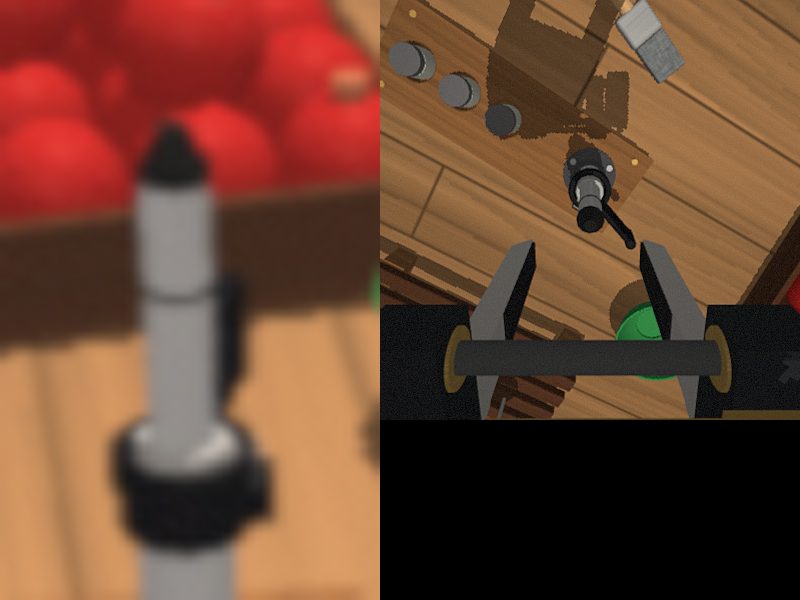

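The mark ring is at side row 145.8 and the rim at 165.5, so the mark is at z about 0.175 (slide about 50 mm). The wrist view puts the post about 2 mm towards +tool y. I'll descend and grip with the fingertips about 4 mm above the mark.

{"op": "step_arm", "data": {
  "series": [
    [0.3, 0, 1.5, 30, 0],
    [0.3, 0, 1.5, 60, 0],
    [0.3, 0, 1.5, 85, 0],
    [0.3, 0, 1.5, 98.5, 0],
    [0.3, 0, 1.5, 98.5, 0],
    [0.3, 0, 1.5, 98.5, 0],
    [-1, 0, 1.5, 98.5, 0],
    [-1, 0, 1.5, 98.5, 0],
    [-1, 0, 1.5, 98.5, 0],
    [-1, 0, 1.5, 98.5, 0],
    [-1, 0, 1.5, 98.5, 0],
    [-1, 0, 1.5, 98.5, 0]
  ]
}}

```text
time: 20.62
tool_pos: [0.5484, 0.1512, 0.179]
ee_rot: [-3.141, 0.0, -2.618]
wrist_force: [0.4, -0.5, 0.6]
width: 0.0198
```

```bash
python3 - <<'E'
from h import *
s=cams.snapshot("side");w=cams.snapshot("wrist")
o=robot.get_obs(); print(o["tool_pos"],o["ee_rot"],o["time"],o["width"],o["wrist_force"])
for q in (s,w):
  for l in["collar_rim","post","lever_tip"]:
    print(l,[(np.round(d["position"],4).tolist(),round(d["p"],2),proj(q,d["position"]).tolist()) for d in models.pinpoint(q,l)][:4])
for z in(.125,.175,.179): print(z,proj(s,[.5485,.151,z]),proj(w,[.5485,.151,z]))
im=np.zeros((600,800,3),np.uint8)
im[:,:380]=cv2.resize(s["pixels"][110:185,220:267],(380,600),interpolation=cv2.INTER_CUBIC)
im[:,380:]=cv2.resize(w["pixels"][60:360,175:385],(420,600),interpolation=cv2.INTER_CUBIC)
cv2.imwrite('pics/c7.png',im[:,:,::-1])
E
```

```text
[0.54841541 0.15120218 0.1790299 ] [-3.14146798e+00  1.58120696e-04 -2.61786869e+00] 20.725 0.019700516480594166 [ 0.22394959 -0.54656605  0.34805653]
collar_rim [([0.5525, 0.1531, 0.1243], 0.9, [243.3, 164.5])]
post [([0.5479, 0.1482, 0.1744], 0.8, [241.0, 147.0])]
lever_tip [([0.5724, 0.2131, 0.1392], 0.54, [248.0, 147.1]), ([0.5513, 0.1526, 0.1228], 0.3, [242.9, 165.2])]
collar_rim [([0.5501, 0.1509, 0.125], 0.91, [274.2, 225.1])]
post [([0.5504, 0.1519, 0.1777], 0.57, [274.6, 256.9])]
lever_tip [([0.5704, 0.2136, 0.1401], 0.77, [333.8, 294.3]), ([0.5372, -0.0314, 0.0355], 0.19, [108.8, 86.0])]
0.125 [241.8 164.8] [275.4 223.4]
0.175 [241.1 146.2] [274.9 251.7]
0.179 [241.  144.6] [274.9 254.6]
```

View pics/c7.png

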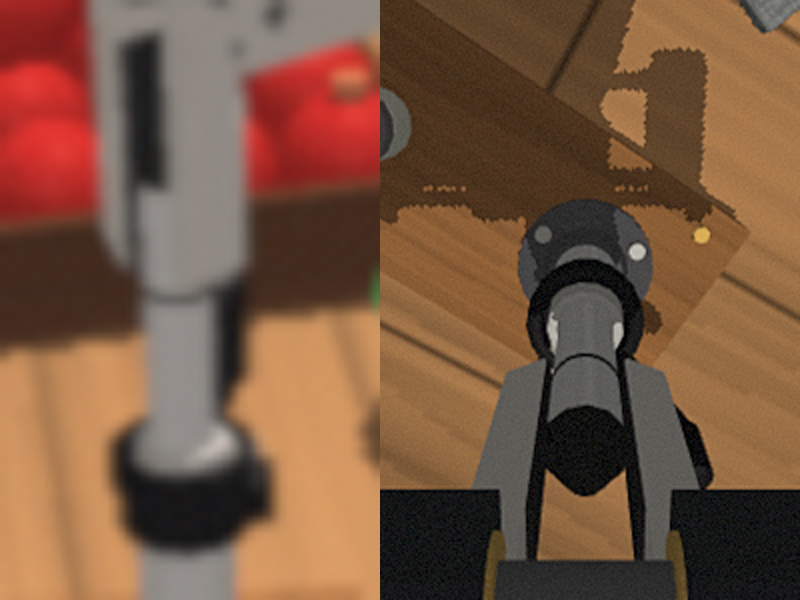

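Rod gripped (19.8 mm opening), with the mark ring just below the fingertips. The side and wrist networks put the mark at 0.1744 to 0.1777. Pushing down.

{"op": "step_arm", "data": {
  "series": [
    [-1, 0, 0, 10, 0],
    [-1, 0, 0, 20, 0],
    [-1, 0, 0, 30, 0],
    [-1, 0, 0, 40, 0],
    [-1, 0, 0, 47, 0],
    [-1, 0, 0, 47, 0],
    [-1, 0, 0, 47, 0]
  ]
}}

```text
time: 21.9
tool_pos: [0.5484, 0.1512, 0.1316]
ee_rot: [-3.141, 0.0, -2.618]
wrist_force: [-0.1, -1.0, 3.6]
width: 0.0197
```

```bash
python3 - <<'E'
from h import *
s=cams.snapshot("side");w=cams.snapshot("wrist")
o=robot.get_obs(); print(o["tool_pos"],o["ee_rot"],o["time"],o["width"],o["wrist_force"])
for q in (s,w):
  for l in["collar_rim","post","lever_tip"]:
    print(l,[(np.round(d["position"],4).tolist(),round(d["p"],2),proj(q,d["position"]).tolist()) for d in models.pinpoint(q,l)][:4])
im=np.zeros((600,800,3),np.uint8)
im[:,:380]=cv2.resize(s["pixels"][130:190,223:261],(380,600),interpolation=cv2.INTER_CUBIC)
im[:,380:]=cv2.resize(w["pixels"][170:320,222:327],(420,600),interpolation=cv2.INTER_CUBIC)
cv2.imwrite('pics/c8.png',im[:,:,::-1])
E
```

```text
[0.54844943 0.15123103 0.13178069] [-3.14148851e+00  1.82804204e-04 -2.61785678e+00] 22.0 0.019709094608671707 [-0.34182007 -0.57976307  2.79149309]
collar_rim [([0.5511, 0.1544, 0.124], 0.9, [242.7, 164.4])]
post [([0.5486, 0.148, 0.127], 0.51, [241.9, 164.7])]
lever_tip [([0.5425, 0.0469, -0.0036], 0.61, [246.3, 233.1])]
collar_rim [([0.5506, 0.1555, 0.1238], 0.96, [279.6, 255.1])]
post [([0.55, 0.1549, 0.1277], 0.69, [279.3, 256.6])]
lever_tip []
```

View pics/c8.png

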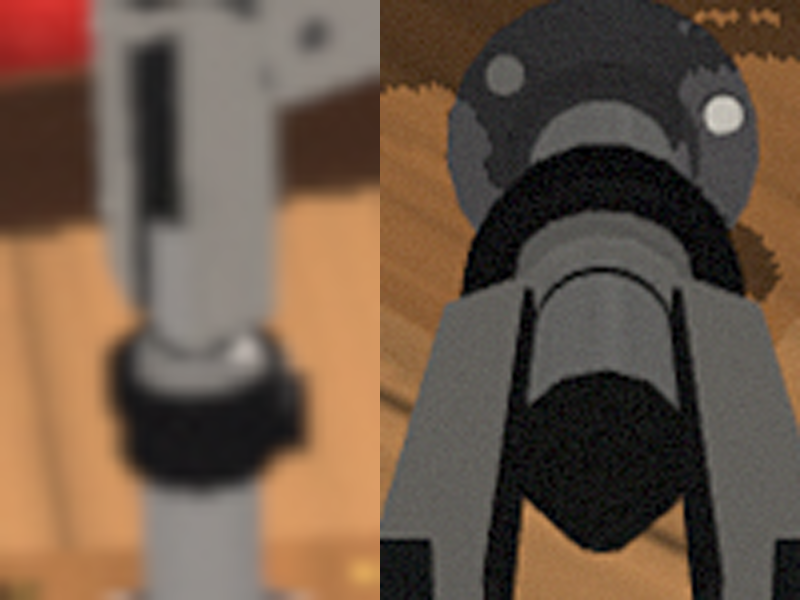

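The mark ring is still visible just above the rim: wrist crop row 270 against the rim's front edge at row 212. I'll work out the remaining height.

```bash
python3 - <<'E'
from h import *
w=cams.snapshot("wrist");s=cams.snapshot("side")
a=np.array([.5485,.1512,0]); d=np.array([np.cos(-2.618),np.sin(-2.618),0])
print("rim front edge",proj(w,a+.0145*d+[0,0,.125]), "obs",170+212/4)
for z in(.125,.127,.129,.131): print(z,proj(w,a+.01*d+[0,0,z]),"obs",170+270/4)
e=np.array([.4646,-.6667,0])-a; e/=np.linalg.norm(e)
print("side rim front",proj(s,a+.0145*e+[0,0,.125]))
for z in(.125,.127,.129,.131): print(z,proj(s,a+.01*e+[0,0,z]),"obs",130+355/10)
c=w["pixels"][200:260,276:282].mean((1,2)); print(list(zip(range(200,260),c.round().astype(int))))
c=s["pixels"][155:185,239:243].mean((1,2)); print(list(zip(range(155,185),c.round().astype(int))))
print(robot.get_obs()["wrist_force"],robot.get_obs()["tool_pos"])
E
```

```text
rim front edge [275.2 227.3] obs 223.0
0.125 [275.2 234.4] obs 237.5
0.127 [275.2 235.6] obs 237.5
0.129 [275.2 236.9] obs 237.5
0.131 [275.1 238.2] obs 237.5
side rim front [241.9 167.8]
0.125 [241.8 166.9] obs 165.5
0.127 [241.8 166.1] obs 165.5
0.129 [241.8 165.4] obs 165.5
0.131 [241.7 164.7] obs 165.5
[(200, np.int64(95)), (201, np.int64(96)), (202, np.int64(95)), (203, np.int64(96)), (204, np.int64(101)), (205, np.int64(80)), (206, np.int64(26)), (207, np.int64(6)), (208, np.int64(10)), (209, np.int64(10)), (210, np.int64(12)), (211, np.int64(14)), (212, np.int64(6)), (213, np.int64(14)), (214, np.int64(12)), (215, np.int64(16)), (216, np.int64(21)), (217, np.int64(17)), (218, np.int64(18)), (219, np.int64(15)), (220, np.int64(10)), (221, np.int64(9)), (222, np.int64(43)), (223, np.int64(78)), (224, np.int64(89)), (225, np.int64(84)), (226, np.int64(82)), (227, np.int64(84)), (228, np.int64(87)), (229, np.int64(98)), (230, np.int64(99)), (231, np.int64(97)), (232, np.int64(94)), (233, np.int64(94)), (234, np.int64(96)), (235, np.int64(104)), (236, np.int64(77)), (237, np.int64(
[... 496 characters left out ...]
(156, np.int64(140)), (157, np.int64(140)), (158, np.int64(140)), (159, np.int64(140)), (160, np.int64(139)), (161, np.int64(139)), (162, np.int64(138)), (163, np.int64(131)), (164, np.int64(114)), (165, np.int64(111)), (166, np.int64(126)), (167, np.int64(128)), (168, np.int64(115)), (169, np.int64(72)), (170, np.int64(34)), (171, np.int64(23)), (172, np.int64(23)), (173, np.int64(24)), (174, np.int64(23)), (175, np.int64(24)), (176, np.int64(24)), (177, np.int64(27)), (178, np.int64(58)), (179, np.int64(105)), (180, np.int64(134)), (181, np.int64(142)), (182, np.int64(142)), (183, np.int64(142)), (184, np.int64(142))]
[-0.30878241 -1.43261502  2.24138843] [0.54842767 0.15124052 0.13201413]
```

Three constraints agree. There was no slip (the mark's row in the wrist view is unchanged), the start slide can't exceed 52 mm (so at most 5 mm is left), and the networks give 2 to 3 mm. The mark is therefore about 3 mm too high. Lowering 3 mm.

{"op": "step_arm", "data": {
  "series": [
    [-1, 0, 0, 2, 0],
    [-1, 0, 0, 3, 0],
    [-1, 0, 0, 3, 0],
    [-1, 0, 0, 3, 0]
  ]
}}

```text
time: 22.9
tool_pos: [0.5485, 0.1513, 0.1304]
ee_rot: [-3.141, 0.001, -2.618]
wrist_force: [-1.9, -1.5, 7.5]
width: 0.0202
```

```bash
python3 - <<'E'
from h import *
s=cams.snapshot("side");w=cams.snapshot("wrist")
o=robot.get_obs(); print(o["tool_pos"],o["ee_rot"],o["time"],o["width"],o["wrist_force"])
for q in (s,w):
  for l in["collar_rim","post","lever_tip"]:
    print(l,[(np.round(d["position"],4).tolist(),round(d["p"],2)) for d in models.pinpoint(q,l)][:3])
c=w["pixels"][200:260,276:282].mean((1,2)); print(c.round().astype(int).tolist())
c=s["pixels"][155:185,239:243].mean((1,2)); print(c.round().astype(int).tolist())
im=cv2.resize(w["pixels"][205:280,235:325],(720,600),interpolation=cv2.INTER_CUBIC)
cv2.imwrite('pics/c9.png',cv2.convertScaleAbs(im[:,:,::-1],alpha=1.8))
E
```

```text
[0.54848758 0.15124044 0.13033845] [-3.14109565e+00  1.06756925e-03 -2.61779914e+00] 23.0 0.01993290643951826 [-1.33367449 -2.29139737  6.61750163]
collar_rim [([0.553, 0.1532, 0.1237], 0.59)]
post [([0.544, 0.0243, 0.0317], 0.71), ([0.5502, 0.1502, 0.1276], 0.52)]
lever_tip []
collar_rim [([0.5506, 0.1538, 0.1266], 0.78)]
post [([0.5492, 0.1587, 0.1297], 0.89)]
lever_tip []
[97, 94, 95, 97, 96, 99, 70, 3, 12, 18, 11, 16, 8, 16, 12, 20, 21, 21, 13, 14, 18, 11, 6, 57, 84, 89, 84, 83, 84, 88, 96, 99, 96, 94, 95, 102, 77, 6, 72, 104, 101, 99, 100, 99, 100, 100, 100, 97, 101, 99, 98, 99, 100, 97, 101, 99, 97, 99, 100, 100]
[139, 140, 139, 139, 139, 139, 139, 137, 136, 124, 103, 115, 125, 114, 72, 34, 24, 24, 23, 23, 24, 23, 27, 57, 106, 134, 142, 142, 142, 142]
```

View pics/c9.png

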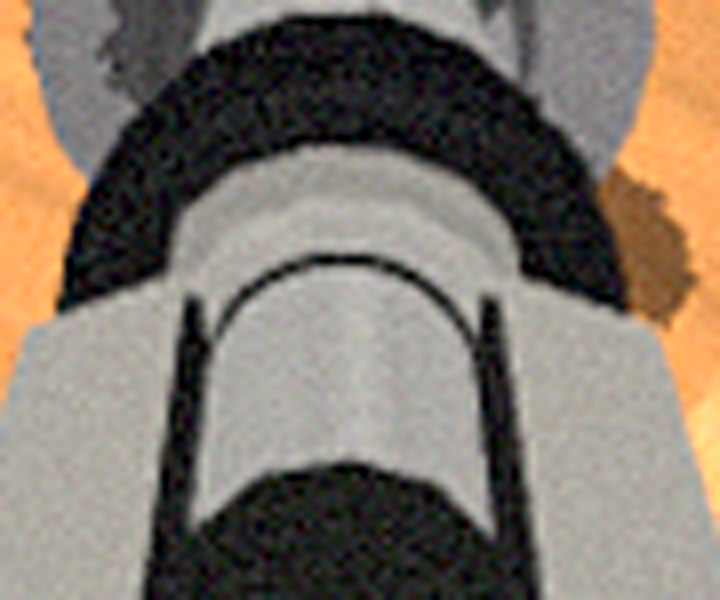

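The mark is a thin arc just above a two-tone grey band. The TCP moved only 1.5 mm of the 3 mm, with force 7 N, so the post is stiction-bound. Checking the band's identity by pixel profiles, using no more pictures.

```bash
python3 - <<'E'
from h import *
w=cams.snapshot("wrist")
o=robot.get_obs(); print(o["tool_pos"],o["ee_rot"],o["wrist_force"])
g=cv2.GaussianBlur(w["pixels"].astype(np.float32).mean(2),(1,1),0)
for r in range(222,252,1): print(r,g[r,254:304].astype(int).tolist())
a=np.array([.5485,.1512,0])
phi=np.radians(np.arange(150,272,15))
def P(r,z,ph): return proj(w,a+[r*np.cos(ph),r*np.sin(ph),z]).tolist()
for r,z in((.0145,.125),(.0145,.118),(.010,.125)): print(r,z,[P(r,z,ph) for ph in phi])
E
```

```text
[0.54851156 0.15126094 0.13037453] [-3.14108817e+00  1.13096225e-03 -2.61779635e+00] [-1.18151107 -2.14249693  6.93457799]
222 [13, 11, 21, 20, 23, 22, 0, 21, 21, 15, 11, 16, 21, 27, 5, 12, 12, 5, 9, 5, 6, 5, 10, 1, 0, 14, 0, 15, 13, 4, 3, 2, 16, 13, 27, 19, 12, 18, 10, 13, 26, 20, 4, 15, 26, 9, 19, 14, 17, 4]
223 [7, 8, 11, 13, 22, 5, 23, 22, 5, 7, 3, 19, 20, 11, 12, 4, 12, 20, 44, 64, 65, 66, 64, 70, 48, 49, 49, 48, 48, 47, 19, 10, 19, 15, 11, 15, 14, 3, 18, 15, 16, 0, 17, 17, 4, 8, 11, 18, 15, 10]
224 [6, 22, 13, 19, 3, 22, 18, 11, 15, 12, 0, 14, 0, 7, 29, 36, 67, 71, 77, 90, 90, 90, 84, 89, 78, 83, 83, 84, 82, 80, 77, 64, 45, 5, 13, 6, 18, 15, 16, 20, 18, 2, 15, 19, 12, 21, 3, 24, 11, 2]
225 [14, 28, 13, 2, 19, 25, 13, 0, 21, 4, 10, 27, 46, 71, 69, 74, 88, 81, 89, 81, 86, 89, 79, 88, 89, 85, 90, 91, 89, 91, 88, 90, 73, 59, 48, 27, 23, 0, 7, 7, 15, 14, 7, 11, 7, 12, 8, 12, 7, 0]
226 [23, 14, 14, 3, 17, 12, 7, 9, 15, 37, 70, 76, 78, 91, 90, 81, 86, 88, 84, 87, 83, 85, 81, 81, 78, 84, 83, 86, 85, 91, 87, 92, 90, 92, 75, 78, 61, 42, 19, 7, 5, 7, 15, 17, 25, 12, 26, 17, 16, 21]
227 [1
[... 4933 characters left out ...]
105, 92, 94, 93, 91]
251 [96, 98, 76, 11, 18, 18, 40, 88, 92, 95, 97, 90, 95, 92, 98, 96, 94, 95, 93, 92, 90, 89, 95, 94, 100, 103, 99, 102, 97, 94, 97, 96, 95, 97, 97, 99, 91, 92, 100, 87, 46, 2, 10, 18, 43, 92, 95, 93, 95, 94]
0.0145 0.125 [[296.3, 239.6], [292.5, 234.8], [287.5, 231.2], [281.6, 228.9], [275.2, 228.1], [268.8, 228.9], [262.9, 231.2], [257.9, 234.8], [254.1, 239.5]]
0.0145 0.118 [[295.7, 235.2], [292.0, 230.6], [287.2, 227.1], [281.4, 224.8], [275.3, 224.1], [269.1, 224.8], [263.4, 227.1], [258.6, 230.6], [254.9, 235.2]]
0.01 0.125 [[289.7, 243.0], [287.1, 239.8], [283.6, 237.3], [279.6, 235.8], [275.2, 235.2], [270.9, 235.8], [266.8, 237.3], [263.4, 239.8], [260.7, 243.0]]
```

The outer edge of the light band has the 14.5 mm rim radius, so it is the rim's top face, and the dark band below it is the ring's side. The rod/rim boundary is at row 236.3 and the mark at 237.0, so the mark is about 1 mm high. I'll go a little lower, hold, then begin turning clockwise.

{"op": "step_arm", "data": {
  "series": [
    [-1, 0, 0, 1.5, 0],
    [-1, 0, 0, 1.5, 0],
    [-1, 0, 0, 1.5, 0],
    [-1, 0, 0, 1.5, 0],
    [-1, 0, 0, 1.5, 0]
  ]
}}

```text
time: 23.98
tool_pos: [0.5485, 0.1513, 0.1289]
ee_rot: [-3.141, 0.001, -2.618]
wrist_force: [-2.6, -2.3, 7.6]
width: 0.0197
```

```bash
cat > m.py <<'E'
from h import *
w=cams.snapshot("wrist")
o=robot.get_obs(); print(np.round(o["tool_pos"],4),np.round(o["ee_rot"],3),o["time"],round(o["width"],4),np.round(o["wrist_force"],1),np.round(o["wrist_torque"],2))
print(w["pixels"][218:244,276:282].mean((1,2)).round().astype(int).tolist())
for l in["collar_rim","post","lever_tip"]: print(l,[(np.round(d["position"],4).tolist(),round(d["p"],2)) for d in models.pinpoint(w,l)][:3])
t=cams.snapshot("top")
for l in["lever_tip"]: print(l,[(np.round(d["position"],4).tolist(),round(d["p"],2)) for d in models.pinpoint(t,l)][:3])
E
python3 m.py
```

```text
[0.5485 0.1513 0.129 ] [-3.141e+00  1.000e-03 -2.618e+00] 24.025 0.0198 [-1.9 -1.5  6.8] [-0.21  0.35 -0.03]
[19, 17, 17, 17, 12, 7, 70, 92, 85, 82, 84, 83, 89, 98, 99, 96, 95, 100, 72, 9, 71, 103, 101, 100, 99, 99]
collar_rim [([0.549, 0.1545, 0.1249], 0.97)]
post [([0.5483, 0.1568, 0.1269], 0.95), ([0.5365, -0.0352, 0.0354], 0.24)]
lever_tip [([0.5524, 0.1546, 0.1261], 0.2)]
lever_tip []
```

The mark is within about 1 mm of the rim. Now turning clockwise, the first 45°.

{"op": "step_arm", "data": {
  "series": [
    [-1, 0, 0, 0, 5],
    [-1, 0, 0, 0, 10],
    [-1, 0, 0, 0, 15],
    [-1, 0, 0, 0, 20],
    [-1, 0, 0, 0, 25],
    [-1, 0, 0, 0, 30],
    [-1, 0, 0, 0, 35],
    [-1, 0, 0, 0, 35],
    [-1, 0, 0, 0, 35]
  ]
}}

```text
time: 25.4
tool_pos: [0.5483, 0.1516, 0.1289]
ee_rot: [3.141, 0.001, 3.055]
wrist_force: [-2.1, -1.6, 6.2]
width: 0.02
```

```bash
python3 m.py
```

```text
[0.5483 0.1517 0.129 ] [3.141e+00 1.000e-03 3.055e+00] 25.45 0.0202 [-2.2 -1.9  7.7] [-0.08  0.48  0.09]
[24, 16, 21, 10, 11, 14, 65, 92, 93, 91, 84, 83, 91, 102, 102, 99, 98, 102, 78, 14, 64, 102, 104, 102, 101, 102]
collar_rim [([0.5518, 0.1517, 0.1258], 0.61)]
post [([0.548, 0.1554, 0.126], 0.81)]
lever_tip []
lever_tip []
```

{"op": "step_arm", "data": {
  "series": [
    [-1, 0, 0, 0, 5],
    [-1, 0, 0, 0, 10],
    [-1, 0, 0, 0, 15],
    [-1, 0, 0, 0, 20],
    [-1, 0, 0, 0, 25],
    [-1, 0, 0, 0, 30],
    [-1, 0, 0, 0, 30]
  ]
}}

```text
time: 26.58
tool_pos: [0.5484, 0.1521, 0.129]
ee_rot: [3.14, 0.0, 2.531]
wrist_force: [-1.7, -0.0, 6.4]
width: 0.0198
```

```bash
python3 m.py; python3 - <<'E'
from h import *
w=cams.snapshot("wrist");t=cams.snapshot("top")
im=np.zeros((600,800,3),np.uint8)
im[:420,:560]=w["pixels"]; im[420:600,:]=0
im[300:600,500:800]=cv2.resize(t["pixels"][180:250,130:200],(300,300),interpolation=cv2.INTER_CUBIC)
cv2.imwrite('pics/c10.png',im[:,:,::-1])
E
```

```text
[0.5485 0.1521 0.129 ] [3.14  0.    2.532] 26.625 0.0201 [-2.1 -0.6  7. ] [0.   0.35 0.08]
[19, 17, 13, 15, 15, 5, 59, 85, 85, 84, 84, 85, 87, 97, 98, 97, 95, 94, 80, 30, 44, 90, 103, 97, 99, 99]
collar_rim [([0.5515, 0.1554, 0.1265], 0.88)]
post [([0.5476, 0.1574, 0.1284], 0.79)]
lever_tip [([0.5509, 0.1537, 0.1266], 0.53)]
lever_tip []
```

The picture limit is reached, so I'll go on with numbers. Continuing in small turns, watching torque and yaw lag for the stop.

{"op": "step_arm", "data": {
  "series": [
    [-1, 0, 0, 0, 3],
    [-1, 0, 0, 0, 6],
    [-1, 0, 0, 0, 9],
    [-1, 0, 0, 0, 9]
  ]
}}

```text
time: 27.48
tool_pos: [0.5483, 0.1529, 0.129]
ee_rot: [3.139, -0.002, 2.376]
wrist_force: [-2.1, 1.7, 8.3]
width: 0.0201
```

```bash
cat > lv.py <<'E'
from h import *
s=cams.snapshot("side"); t=cams.snapshot("top"); a=np.array([.549,.1515,.138])
for n,p in(("side",s),("top",t)):
    g=p["pixels"].max(2).astype(int); out=[]
    for az in range(-20,80,5):
        v=[]
        for r in(.03,.038,.046,.054,.062):
            u=np.round(proj(p,a+[r*np.cos(np.radians(az)),r*np.sin(np.radians(az)),-.003])).astype(int); v.append(int(g[u[1],u[0]]))
        out.append((az,v))
    print(n,*out,sep="\n")
E
python3 m.py; python3 lv.py
```

```text
[0.5483 0.1529 0.129 ] [ 3.139e+00 -2.000e-03  2.376e+00] 27.525 0.0203 [-2.3  0.3  7.3] [0.48 0.57 0.53]
[19, 22, 13, 17, 15, 11, 8, 36, 75, 85, 83, 84, 84, 85, 95, 99, 94, 95, 97, 85, 41, 33, 86, 103, 99, 97]
collar_rim []
post [([0.5485, 0.1552, 0.1258], 0.68)]
lever_tip [([0.612, 0.1667, 0.1435], 0.9)]
lever_tip []
side
(-20, [24, 25, 25, 25, 38])
(-15, [24, 24, 23, 24, 45])
(-10, [24, 25, 24, 23, 46])
(-5, [24, 25, 25, 24, 46])
(0, [24, 24, 25, 26, 25])
(5, [24, 23, 24, 25, 26])
(10, [23, 23, 24, 24, 25])
(15, [25, 24, 24, 23, 25])
(20, [23, 25, 24, 25, 24])
(25, [23, 23, 25, 24, 28])
(30, [25, 28, 33, 59, 69])
(35, [25, 32, 38, 70, 114])
(40, [33, 82, 128, 149, 192])
(45, [67, 93, 141, 205, 206])
(50, [92, 100, 195, 208, 205])
(55, [92, 139, 174, 204, 188])
(60, [97, 126, 148, 164, 147])
(65, [105, 109, 130, 129, 138])
(70, [133, 127, 75, 102, 102])
(75, [145, 134, 56, 37, 31])
top
(-20, [110, 142, 197, 181, 194])
(-15, [120, 134, 193, 180, 194])
(-10, [134, 131, 181, 180, 168])
(-5, [133, 132, 140, 182, 169])
(0, [130, 132, 130, 179, 162])
(5, [123, 87, 80, 92, 96])
(10, [80, 29, 26, 22, 28])
(15, [57, 46, 51, 51, 48])
(20, [51, 52, 49, 49, 51])
(25, [50, 51, 50, 48, 51])
(30, [51, 49, 49, 51, 49])
(35, [50, 51, 51, 51, 81])
(40, [52, 50, 50, 63, 113])
(45, [52, 51, 80, 112, 114])
(50, [49, 48, 104, 112, 113])
(55, [50, 64, 114, 114, 114])
(60, [50, 94, 112, 112, 114])
(65, [59, 111, 113, 113, 85])
(70, [61, 113, 113, 113, 55])
(75, [87, 112, 113, 112, 51])
```

Torque is up to 0.53 N·m and the lever is at azimuth about 12°, so it's in the clamp zone. Continuing gently to the stop.

{"op": "step_arm", "data": {
  "series": [
    [-1, 0, 0, 0, 2],
    [-1, 0, 0, 0, 4],
    [-1, 0, 0, 0, 4]
  ]
}}

```text
time: 28.25
tool_pos: [0.5476, 0.1536, 0.129]
ee_rot: [3.139, -0.004, 2.307]
wrist_force: [-2.1, 2.4, 8.3]
width: 0.0202
```

```bash
python3 m.py; python3 lv.py | sed -n '/top/,$p' | sed -n 2,11p
```

```text
[0.5475 0.1536 0.129 ] [ 3.139 -0.004  2.307] 28.3 0.0201 [-3.8  2.   8.8] [0.77 0.84 0.54]
[9, 18, 16, 21, 20, 14, 19, 8, 8, 55, 83, 84, 84, 82, 82, 87, 96, 97, 95, 94, 98, 76, 18, 55, 95, 100]
collar_rim [([0.5505, 0.1554, 0.1263], 0.82)]
post [([0.5515, 0.1557, 0.1259], 0.71), ([0.5521, 0.1532, 0.1268], 0.28)]
lever_tip [([0.6117, 0.1653, 0.1418], 0.85)]
lever_tip []
(-20, [121, 172, 196, 182, 192])
(-15, [132, 163, 192, 181, 194])
(-10, [134, 135, 192, 181, 168])
(-5, [132, 140, 188, 182, 168])
(0, [132, 130, 159, 184, 162])
(5, [124, 105, 71, 91, 95])
(10, [87, 27, 22, 17, 23])
(15, [61, 47, 48, 50, 45])
(20, [50, 52, 50, 50, 51])
(25, [49, 52, 51, 50, 51])
```

```bash
python3 - <<'E'
from h import *
t=cams.snapshot("top")
from scipy.ndimage import map_coordinates as mc
a=np.array([.549,.1515,.142])
def prof(img,azs):
    g=img.max(2).astype(float)
    for az in azs:
        v=[]
        for r in(.035,.045,.055,.065):
            u=proj(t,a+[r*np.cos(np.radians(az)),r*np.sin(np.radians(az)),0]); v.append(int(mc(g,[[u[1]],[u[0]]],order=1)[0]))
        print(az,v)
prof(t["pixels"],range(0,22,2)); print('start')
prof(cv2.imread('pics/top0.png'),range(60,84,2))
w=cams.snapshot("wrist"); print([(np.round(d["position"],4).tolist(),round(d["p"],2),proj(w,d["position"]).tolist()) for d in models.pinpoint(w,"lever_tip")])
print([(np.round(d["position"],4).tolist(),round(d["p"],2)) for q in("side",) for d in models.pinpoint(cams.snapshot(q),"lever_tip")])
E
```

```text
0 [132, 127, 182, 187]
2 [122, 86, 144, 187]
4 [105, 46, 83, 177]
6 [71, 19, 29, 145]
8 [47, 20, 20, 73]
10 [28, 30, 32, 40]
12 [41, 41, 47, 33]
14 [48, 48, 51, 32]
16 [50, 51, 50, 38]
18 [50, 50, 50, 47]
20 [49, 50, 49, 51]
start
60 [138, 173, 179, 180]
62 [115, 151, 172, 167]
64 [79, 112, 148, 114]
66 [43, 62, 87, 50]
68 [32, 37, 42, 38]
70 [27, 26, 24, 39]
72 [29, 30, 25, 79]
74 [47, 68, 57, 146]
76 [84, 115, 111, 173]
78 [120, 156, 159, 179]
80 [154, 177, 178, 180]
82 [167, 179, 180, 178]
[([0.6119, 0.1658, 0.1355], 0.83, [370.7, 313.1])]
[([0.611, 0.168, 0.1433], 0.63)]
```

{"op": "step_arm", "data": {
  "series": [
    [-1, 0, 0, 0, 1.5],
    [-1, 0, 0, 0, 3],
    [-1, 0, 0, 0, 3]
  ]
}}

```text
time: 29.28
tool_pos: [0.5473, 0.1543, 0.129]
ee_rot: [3.139, -0.005, 2.255]
wrist_force: [-2.8, 3.8, 8.7]
width: 0.0201
```

```bash
python3 m.py; python3 lv.py | sed -n '/top/,$p' | sed -n 4,9p
```

```text
[0.5473 0.1543 0.129 ] [ 3.139 -0.005  2.255] 29.325 0.02 [-4.2  3.5  8. ] [1.09 0.9  0.68]
[7, 14, 14, 17, 17, 18, 16, 14, 14, 5, 62, 88, 85, 83, 83, 82, 85, 95, 100, 96, 95, 99, 77, 19, 50, 93]
collar_rim [([0.5523, 0.1538, 0.1252], 0.67)]
post [([0.5496, 0.1543, 0.1285], 0.77)]
lever_tip [([0.6111, 0.1662, 0.1395], 0.67)]
lever_tip [([0.6108, 0.1688, 0.1362], 0.58), ([0.7396, -0.1432, 0.0456], 0.36)]
(-10, [132, 150, 192, 180, 168])
(-5, [132, 160, 191, 181, 169])
(0, [132, 131, 175, 184, 163])
(5, [128, 116, 48, 88, 96])
(10, [105, 29, 20, 20, 22])
(15, [67, 42, 47, 50, 46])
```

The lever hasn't moved while the torque climbs, which suggests the stop. To rule out a mere clamp-friction stall, I'll push a bit harder, shifting back along tool -x to stay on the blade, and watch the lever.

{"op": "step_arm", "data": {
  "series": [
    [-1, -1, 0, 0, 1],
    [-1, -2, 0, 0, 2],
    [-1, -3, 0, 0, 3],
    [-1, -3, 0, 0, 3]
  ]
}}

```text
time: 30.18
tool_pos: [0.5471, 0.155, 0.129]
ee_rot: [3.139, -0.012, 2.205]
wrist_force: [-9.0, 9.7, 10.1]
width: 0.0205
```

```bash
python3 m.py; python3 - <<'E'
from h import *
t=cams.snapshot("top")
from scipy.ndimage import map_coordinates as mc
a=np.array([.549,.1515,.142]); g=t["pixels"].max(2).astype(float)
for az in range(0,16,2): print(az,[int(mc(g,[[u[1]],[u[0]]],order=1)[0]) for u in [proj(t,a+[r*np.cos(np.radians(az)),r*np.sin(np.radians(az)),0]) for r in(.035,.045,.055,.065)]])
print([(np.round(d["position"],4).tolist(),round(d["p"],2)) for d in models.pinpoint(cams.snapshot("side"),"lever_tip")])
E
```

```text
[0.5471 0.155  0.129 ] [ 3.139 -0.012  2.205] 30.225 0.0205 [-8.8  8.4 10.8] [2.22 1.71 0.73]
[13, 14, 7, 17, 18, 22, 16, 17, 21, 15, 7, 55, 83, 86, 83, 84, 81, 82, 93, 100, 96, 96, 98, 82, 32, 38]
collar_rim [([0.5502, 0.1546, 0.126], 0.72)]
post [([0.5491, 0.1545, 0.1269], 0.88)]
lever_tip [([0.6119, 0.1655, 0.1423], 0.84)]
lever_tip []
0 [132, 137, 182, 186]
2 [124, 84, 141, 185]
4 [108, 39, 76, 171]
6 [75, 18, 27, 138]
8 [53, 28, 27, 68]
10 [38, 40, 40, 38]
12 [44, 48, 49, 34]
14 [48, 50, 50, 36]
[([0.6124, 0.1654, 0.1405], 0.7)]
```

The lever stayed put under 13 N of side load, and all views have its tip at azimuth about 13°, so it is on its stop. I'll ease the side load, check everything, and hand in.

{"op": "step_arm", "data": {
  "series": [
    [-1, 2, 0, 0, -1],
    [-1, 2, 0, 0, -1],
    [-1, 2, 0, 0, -1]
  ]
}}

```text
time: 31.0
tool_pos: [0.5471, 0.1549, 0.129]
ee_rot: [3.139, -0.008, 2.221]
wrist_force: [-5.9, 6.0, 8.7]
width: 0.0202
```

```bash
python3 m.py; python3 - <<'E'
from h import *
for n in("top","side"):
    q=cams.snapshot(n)
    for l in["pot_1_center","pot_mid_center","shaker_center","brush_jar_center"]: print(n,l,[(np.round(d["position"],3).tolist(),round(d["p"],2)) for d in models.pinpoint(q,l)][:4])
E
```

```text
[0.547  0.1549 0.129 ] [ 3.139 -0.008  2.221] 31.05 0.0203 [-7.3  6.8  8.2] [1.57 1.23 0.58]
[14, 11, 12, 16, 18, 20, 17, 14, 16, 13, 8, 54, 84, 84, 82, 84, 81, 84, 95, 99, 98, 96, 98, 80, 26, 38]
collar_rim [([0.5512, 0.1557, 0.1256], 0.79)]
post [([0.5514, 0.1533, 0.1285], 0.66)]
lever_tip [([0.6082, 0.1681, 0.1402], 0.97)]
lever_tip [([0.6137, 0.1673, 0.1378], 0.38)]
top pot_1_center [([0.538, -0.092, 0.033], 0.57)]
top pot_mid_center [([0.535, -0.035, 0.036], 0.72)]
top shaker_center [([0.435, -0.339, 0.031], 0.7)]
top brush_jar_center [([0.742, -0.143, 0.045], 0.79)]
side pot_1_center [([0.533, -0.096, 0.037], 0.83)]
side pot_mid_center [([0.542, -0.032, 0.033], 0.81)]
side shaker_center [([0.432, -0.335, 0.036], 0.73)]
side brush_jar_center [([0.743, -0.143, 0.045], 0.56)]
```

```bash
python3 -c "
from bench import robot; print(robot.close_job())"
```

```text
the job is handed in; nothing more can be done
None
```

I put the two squat pots in the free wells, pushed the post down to its mark, and swung the lever closed with the post gripped. I handed the job in at about 31 s; the hand-in reported no verdict.

- **Pots:** A crop after placing showed all three stand pots upright in their wells. At the end the networks located the pot in well b (z about 0.035). They did not report the one in well a, whose last numeric fix came just after it was placed.
- **Post:** The last pixel check put the mark within about 1 mm of the rim. The final network reading was less certain, at 1 to 3.5 mm above it. The post is still gripped (20 mm opening, about 8 N downward).
- **Lever:** It swept from about 70° to about 13° azimuth (about 1.0 rad) and did not move further under about 13 N of side load and 0.7 N·m. That indicates the stop, but I could not confirm its angle within 0.08 rad.
- **Left alone:** Network fixes put the tall pot, brush jar and middle pot within about 5 mm of their first positions.
- **Viewing limit:** I used all 12 pictures before the lever was closed, so the last lever and mark checks are from pixel values and network readings only.

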